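Hook a slide carrier out from under its shield and seat it at the front stops

ROBOT

A 6-joint arm with a two-finger parallel gripper is mounted at the origin on a cart in front of the work surface, level with it; the furniture and walls round the work are solid. World frame = base frame: x ahead of the robot, y to its left, z up, the work surface at z = 0. Lengths are in m, angles in rad, forces in N, time in s.
With the tool pointing down it reaches from about 0.35 to 0.85 m from the base axis. Payload 8.1 kg.
Tool frame: the origin (TCP) lies between the finger pads; the fingertips stand 14 mm ahead of it and the grasp point (between the pads) lies 5 mm behind it; z points along the fingers, y is the line along which they close (so a half turn about z gives the same grasp; the last joint's range is limited). The gripper opens to 93 mm and grips with 3 to 60 N. Pads are 15 mm wide; open, the fingers measure 128 mm over their backs; the gripper's body (75 mm by 188 mm) begins 65 mm behind the grasp point.
Start: joints at [-1.281, 0.13, 1.488, -0, 1.523, -0.085], TCP at [0.22, -0.558, 0.233] pointing down, gripper open.
Joint ranges: [-2.96, 2.96], [-0.89, 2.26], [0.02, 2.5], [-1.34, 4.48], [0, 2.73], [-2.66, 2.66]. Speed limits (rad/s): [2.39, 2.39, 2.79, 3.14, 3.14, 3.14].

INTERFACE

Orientations are given as a rotation vector (axis times angle).
In Python, from plant import robot gives the robot as it stands.
- The arm moves only by the tool arm_command, never from a script. Its argument "targets" is a list of rows, each an object of numbers: "x", "y", "z": the shift along the world's x, y, z in units of 500 mm (1.0 is 500 mm); "rx", "ry", "rz": the turn, a rotation vector about the world's x, y, z in units of 2 rad (1.0 is 2 rad); "claw": the closure in counts, from 0 (fully open) to 255 (shut). In form: [{"x": .., "y": .., "z": .., "rx": .., "ry": .., "rz": .., "claw": ..}, ...]. A call has 1 to 10 rows; each row is the pose to reach, as a shift and turn from the pose commanded when the call began; what a row does not reach only later rows make up. A row lasts 1/12 s, in which the tool goes at most 41.7 mm and 7.16 degrees, less where a joint would pass 70% of its speed; a pose out of reach is approached as far as the arm can. A call with a number of a shift or a turn outside -1 to 1 is refused whole. A call with a gripper value outside its range is refused whole. The fingers move at their own pace and stop on an object; "squeeze" is the grip in N (left out, the last holds). Time passes only in rows, so rows that repeat a pose let the fingers close. It gives the time, the measured TCP pose, the force, the opening and the grip force at its end, in the units of the state.
- robot.read_state(): the state, without advancing time (a new reading comes with each control period).
- robot.read_camera(name): name is "scene" or "side" or "wrist"; returns (picture, depth): 400x640x3 uint8, red, green, blue; 400x640 float32, m along the optical axis (not along the pixel's ray), 0 where there is no reading.
- robot.get_calibration(name): a dict with "intrinsics" (3x3 intrinsics, pixels), "origin" and "orientation" of the camera in the world. Camera axes: x right, y up, looking along -z (the intrinsics and any distortion apply to the point x, -y, -z); pixel columns grow to the right and rows downward; lengths in m; the calibration is good to about 2 mm. A picture is of the moment at which its call begins: read the wrist's pose just before it. get_calibration takes no time and is no camera call; for the wrist camera it gives the pose at the moment of the call.
- robot.close_job(): hands the job in; it is judged then, once.
The state is a dict: "t": time; "q": joint angles; "dq": joint speeds; "joint_torque": joint torques, N m; "tool_pos": TCP position; "orientation": TCP orientation; "force": force on the tool from outside, world axes, zero at the start; "wrist_torque": the same for the moment, N m; "opening": finger opening in m; "gripper_force": force on a finger pad.
Only numpy, scipy, OpenCV 4.12 (cv2) and the standard library are available. Lean on these libraries where they do the work, as an engineer would, in place of code of your own. Each camera call takes 0.05 s, during which the arm holds its last target. There are 200 camera calls.

TASK

The blue carrier with the slide box stands too far back in its lane, under the clear shield, and must not be touched by the gripper. Take the orange-handled hook from its cradle, drop its tip in behind the carrier's steel pull bar, draw the carrier forward until it sits square against both front stops, and seat it with a steady pull of about 12 newtons for a second, never over 18. Then unhook without pushing the carrier back, and lay the hook back in the cradle as it was; leave everything else alone.

Things in the scene. Friction and masses are not known exactly. Their poses are not given: they have to be found in the camera images.
- lane: fixed aluminium lane. Origin on the worktop, mid width, near its front end; x runs along the lane to the back (away from the robot), z up. Two rails 28 mm high, inner faces at y = +-45 mm, from x = -34 to 218 mm. It has no floor: the carrier slides on the worktop
- plunger (a joint): travel (m) of the small brass spring plunger in the left front stop: 0 free, 0.006 fully pressed in when the carrier lies against the stops; its spring is weak (0.3 N). The two stops, rigid blocks 30 mm high with rubber faces, |y| = 26 to 48 mm, are clamped on the rails anywhere from lane x = -12 to +22 mm: their place is not measured. Between them it is open for the hook
- shield (a point): centre of the underside of the clear shield's flat roof, 110 mm above the worktop; roof and side panels cover lane x = 65 to 215 mm, the front is open
- carrier: loose blue open tray, 98 (x) x 84 (y) x 26 mm high, about 0.35 kg, in the lane with 3 mm play each side. Origin on its underside, mid front face; x to its back, z up. Its front face meets the stops. It starts at lane x = 70 to 98 mm. Dragging takes about 1 to 5 N. A steel wire loop stands out in front (see pull_bar)
- pull_bar (a point): middle of the carrier's pull bar: a horizontal steel wire 6 mm thick, 30 mm long across the carrier (along y), 30 mm in front of the tray's front face, 22 mm above the worktop; between bar and tray is an opening 27 mm (x) x 24 mm (y) for the hook, free down to the worktop
- slide_box: grey slide box, 86 x 63 x 34 mm, origin under its centre, loose in the tray; it rides along and stays in the tray
- tool_grip (a point): centre of the hook tool's orange handle, 110 (x) x 14 (y) x 22 (z) mm, tool 0.16 kg; x points along the tool to the hook. A straight steel shank 8 mm thick runs at the handle's mid height to x = 150 mm and there turns straight down. In the cradle the handle can be gripped across its 14 mm width, from above, between the two forks (82 mm apart)
- tool_tip (a point): lowest point of the hook, the end of the 8 mm thick down-turned part: in the handle's frame at x = 150, y = 0, z = -39 mm
- cradle: fixed grey tool cradle, base 116 x 50 mm. Origin under its centre on the worktop, x along the tool to the hook end. Two forks at x = +-45 mm, each 8 mm thick, top at 65 mm, with a slot open at the top, 19 mm wide at its floor (40 mm above the worktop) and flared above 53 mm
- cradle_seat (a point): where the centre of the handle lies when the tool is in the cradle (51 mm above the worktop); axes as the cradle's
- cradle_tip (a point): where the lowest point of the hook lies when the tool is in the cradle
- dish: bystander: loose closed petri dish, 60 mm wide, 15 mm high, origin under its centre

How it is judged:
On the way, in this order (a step that is already met when the one before it is completed fails the run):
1. the hook tool has been lifted out of its cradle (z of tool_grip in the frame of cradle above 0.075 m), for 0.1 s.
2. the hook is behind the pull bar, down to the bar's level, and pulls on the carrier (x of tool_tip in the frame of carrier between -0.03 and 0 m and height (world z) of tool_tip below 0.022 m and contact force between hook_tool and carrier above 0.5 N), for 0.1 s.
3. the carrier is against the front stops and the hook pulls it against them with more than 8 N for 0.4 s (value of joint plunger above 0.0045 m and angle between the x axis of carrier and the x axis of lane, either way round below 0.03 rad and angle between carrier's own z axis and vertical below 0.05 rad and contact force between carrier and lane above 3 N and contact force between hook_tool and carrier above 8 N), for 0.4 s.
At the end, for the whole second after the job is handed in: The carrier rests against the front stops (plunger pressed in more than 4.5 of its 6 mm, square to the lane within 0.03 rad, flat), with the slide box in the tray; the hook tool lies in the cradle, handle centre within 12 mm and hook tip within 18 mm of their places there; both at rest (value of joint plunger above 0.0045 m and angle between the x axis of carrier and the x axis of lane, either way round below 0.03 rad and angle between carrier's own z axis and vertical below 0.05 rad and z of slide_box in the frame of carrier below 0.03 m and horizontal distance between slide_box and carrier below 0.06 m and distance between tool_grip and cradle_seat below 0.012 m and distance between tool_tip and cradle_tip below 0.018 m and linear speed of each of carrier, hook_tool below 0.01 m/s); the robot touches nothing.
It fails at once if the gripper or arm touched the carrier or the slide box (contact force between any of the fingers, the arm and carrier above 0.5 N or contact force between any of the fingers, the arm and slide_box above 0.5 N).
It fails at once if the hook pressed on the carrier, or the carrier on the lane and its stops, with more than 18 N (contact force between carrier and lane above 18 N or contact force between hook_tool and carrier above 18 N).
It fails at once if the petri dish was moved more than 15 mm (distance of dish from where it was at the start of the episode above 0.015 m).
It also fails if it takes over 64 s, if anything falls off the work surface, if the arm or the gripper's body presses on something with over 40 N, if the wrist force passes 120 N, or if a joint passes its speed limit or range.

## Working session

There is one attempt and no reset: what is moved stays moved. The work goes in short steps, Python scripts to look and compute and a tool call to move; the robot and the scene stay as the last step left them, time stands still between calls to the robot, and variables do not carry over. Pictures are saved under pics/ and viewed, at most 10 in all, crops included, and the job is handed in when it is done.

Besides the shell and the picture viewer there is one more tool, called after "Emit:" by a JSON object that holds its "op" and its "data", one argument or row to a line. arm_command: Moves the arm, as the interface text tells. Shifts and turns lie within -1 to 1; 1 stands for 500 mm of shift or 2 rad of turn. Its arguments: {"type":"object","properties":{"targets":{"type":"array","items":{"type":"object","properties":{"x":{"type":"number","minimum":-1,"maximum":1},"y":{"type":"number","minimum":-1,"maximum":1},"z":{"type":"number","minimum":-1,"maximum":1},"rx":{"type":"number","minimum":-1,"maximum":1},"ry":{"type":"number","minimum":-1,"maximum":1},"rz":{"type":"number","minimum":-1,"maximum":1},"claw":{"type":"number"}}}},"squeeze":{"type":"number"}},"required":["targets"]}

```bash
ls; mkdir -p pics
cat > h.py <<'E'
import numpy as np, cv2
from plant import robot
def snap(n,f=None):
    c=robot.get_calibration(n); im,d=robot.read_camera(n)
    if f: cv2.imwrite('pics/'+f,im[:,:,::-1])
    return im,d,c
def R(c):
    o=np.array(c['orientation'],float)
    return o if o.shape==(3,3) else cv2.Rodrigues(o)[0]
def ray(c,u,v):
    K=np.array(c['intrinsics']); p=np.linalg.inv(K)@np.array([u,v,1.])
    return R(c)@np.array([p[0],-p[1],-p[2]])
def plane(c,u,v,z):
    o=np.array(c['origin']);r=ray(c,u,v); return o+r*(z-o[2])/r[2]
def cloud(c,d):
    K=np.array(c['intrinsics']); v,u=np.mgrid[:d.shape[0],:d.shape[1]]
    P=np.stack([(u-K[0,2])/K[0,0]*d,-(v-K[1,2])/K[1,1]*d,-d],-1)
    return P@R(c).T+np.array(c['origin'])
def proj(c,p):
    q=R(c).T@(np.array(p)-np.array(c['origin'])); q=np.array([q[0],-q[1],-q[2]])
    k=np.array(c['intrinsics'])@q; return k[:2]/k[2]
E
python3 - <<'E'
from h import *
a,_,c=snap('scene','s0.png'); b,_,e=snap('side','d0.png')
print(c,e); print(robot.read_state())
E
```

```text
pics
{'intrinsics': array([[455.19888522,   0.        , 314.76742085],
       [  0.        , 455.19888522, 197.37480565],
       [  0.        ,   0.        ,   1.        ]]), 'origin': array([-0.0897987 , -0.30217523,  0.5868186 ]), 'orientation': array([ 0.76023771, -0.70405313, -1.3855407 ])} {'intrinsics': array([[505.39422637,   0.        , 322.26728208],
       [  0.        , 505.39422637, 194.94172735],
       [  0.        ,   0.        ,   1.        ]]), 'origin': array([ 0.43450164, -0.79039202,  0.7551608 ]), 'orientation': array([ 0.69143676, -0.12499116, -0.2866408 ])}
{'t': 0.1, 'q': array([-1.28136021e+00,  1.31080571e-01,  1.48917498e+00, -1.37953024e-05,
        1.52299592e+00, -8.53825837e-02]), 'dq': array([ 1.15879038e-03, -1.79221418e-03, -4.03941223e-03,  5.40390664e-04,
       -8.82419609e-05,  2.47268102e-03]), 'joint_torque': array([ 1.05029155e-04, -5.61342037e+01, -4.93097341e+01,  7.69237569e-02,
        2.90797069e-02, -4.26918439e-05]), 'tool_pos': array([ 0.21954726, -0.55786119,  0.23169283]), 'orientation': array([-3.08496389e+00, -5.85017271e-01,  2.86767202e-04]), 'force': array([-0.12531573, -1.47517369,  0.52731164]), 'wrist_torque': array([ 0.02217362,  0.00097533, -0.00776803]), 'gripper_force': 0.0, 'opening': 0.0931489534964186}
```

View pics/s0.png

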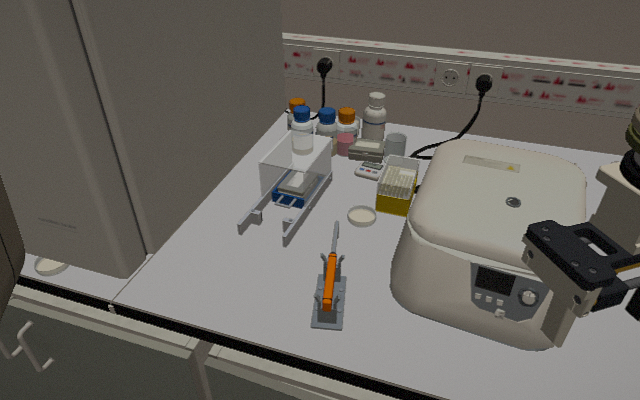

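View pics/d0.png

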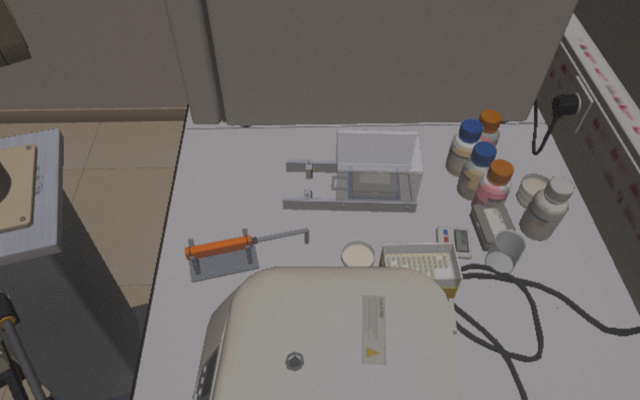

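The scene view shows the cradle with the orange handle (330,280), the lane front at (240–290,230) and the dish at (361,216). In the side view the handle is at (220,246), the stops at (309,170) and (308,193), and the dish at (358,257). Next I'll turn these into positions.

Run:
```python
from h import *
for n in ('scene','side'):
    im,d,c=snap(n); P=cloud(c,d); hsv=cv2.cvtColor(im,cv2.COLOR_RGB2HSV)
    ok=(d>0)
    def reg(x0,x1,y0,y1,z0,z1): 
        return ok&(P[...,0]>x0)&(P[...,0]<x1)&(P[...,1]>y0)&(P[...,1]<y1)&(P[...,2]>z0)&(P[...,2]<z1)
    o=(hsv[...,0]>3)&(hsv[...,0]<18)&(hsv[...,1]>180)&reg(.1,.7,-.6,.1,.045,.08)
    p=P[o]; print(n,'orange',o.sum(),p.mean(0),np.percentile(p[:,2],[5,50,95]))
    rc=cv2.minAreaRect((p[:,:2]*1000).astype(np.float32)); print(rc)
    if n=='scene': v0=P[290,330]
    print('pts')
    pts={'scene':{'dish':(361,216),'railR':(287,236),'railL':(242,226)},'side':{'dish':(358,257),'railR_f':(286,205),'railR_b':(416,206),'stopL':(309,168),'stopR':(308,193),'tip':(307,240),'shank':(285,235),'tray':(340,185)}}[n]
    for k,(u,v) in pts.items(): print(k,P[v,u],plane(c,u,v,.03))
    b=(hsv[...,0]>98)&(hsv[...,0]<125)&(hsv[...,1]>120)&reg(.3,.9,-.4,.2,-.01,.06)
    print('blue',b.sum()); p=P[b]
    if len(p): print(np.percentile(p,[1,50,99],axis=0))
```

```text
scene orange 478 [ 0.41520369 -0.28892156  0.05950631] [0.0497073  0.0606011  0.06247248]
((426.1536560058594, -288.7641906738281), (13.708619117736816, 114.70414733886719), 87.187744140625)
pts
dish [ 0.64629366 -0.34533953  0.01241142] [ 0.62375421 -0.34401782  0.03      ]
railR [ 0.5653232  -0.20312692  0.02105386] [ 0.55496411 -0.20469312  0.03      ]
railL [ 0.59603572 -0.10995756  0.01605718] [ 0.57928184 -0.11465314  0.03      ]
blue 366
[[ 0.30755006 -0.28648861 -0.0094911 ]
 [ 0.68875954 -0.1833178   0.01269562]
 [ 0.78270237  0.18142495  0.02671135]]
side orange 325 [ 0.42439086 -0.29022075  0.0619916 ] [0.05983413 0.06192144 0.06413824]
((426.16400146484375, -290.0962829589844), (12.419052124023438, 105.25563049316406), 86.62818145751953)
pts
dish [ 0.65326136 -0.35115288  0.01293319] [ 0.64823119 -0.36125276  0.03      ]
railR_f [ 0.56299613 -0.203202    0.0137394 ] [ 0.56017803 -0.21608005  0.03      ]
railR_b [ 0.79528511 -0.27932921  0.01863866] [ 0.78971979 -0.28721269  0.03      ]
stopL [ 0.62753374 -0.138141    0.02936954] [ 0.62736607 -0.13870757  0.03      ]
stopR [ 0.60612416 -0.2036179   0.03461363] [ 0.60722305 -0.19986081  0.03      ]
tip [ 0.57573927 -0.30004554  0.02644728] [ 0.57505069 -0.30243614  0.03      ]
shank [ 0.53770082 -0.29728793  0.05310823] [ 0.54109764 -0.28105729  0.03      ]
tray [ 0.65813422 -0.23136625  0.07071969] [ 0.67143887 -0.19810794  0.03      ]
blue 1
[[ 0.82206168 -0.34723883  0.01778065]
 [ 0.82206168 -0.34723883  0.01778065]
 [ 0.82206168 -0.34723883  0.01778065]]
```

Run:
```python
import cv2
a=cv2.imread('pics/d0.png'); cv2.imwrite('pics/d0c.png',cv2.resize(a[120:290,170:440],None,fx=2.9,fy=2.9,interpolation=cv2.INTER_CUBIC))
```

```text
(no output)
```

View pics/d0c.png

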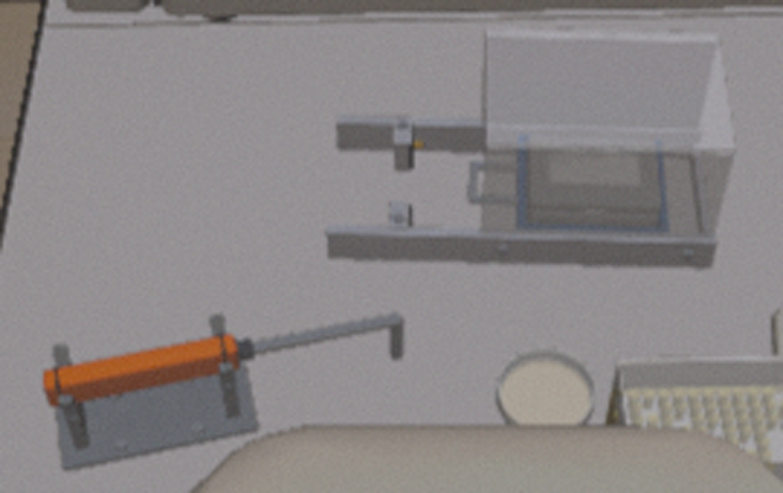

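Run:
```python
from h import *
c=robot.get_calibration('side')
f=lambda x,y,z:plane(c,170+x/2.9,120+y/2.9,z).round(4)
for k,x,y,z in [('Rtop f',330,230,.028),('Rtop b',715,240,.028),('Ltop f',337,120,.028),('Ltop m',485,122,.028),('bar a',473,163,.022),('bar b',473,200,.022),('stopL right top corner back',411,130,.03),('stopR back top',409,204,.03),('stopL front',394,130,.03),('stopR front',390,205,.03),('plunger',421,144,.018),('tray FL',520,135,.026),('tray FR',518,228,.026),('roof FL',487,33,.11),('roof FR',485,150,.11),('roof BR',733,148,.11),('shank0',250,348,.055),('shank1',398,317,.055),('tip',397,357,.012)]: print(k,f(x,y,z))
im,d,c=snap('scene','s1.png'); a=im[:,:,::-1]
cv2.imwrite('pics/s1c.png',cv2.resize(a[120:250,225:345],None,fx=4.5,fy=4.5,interpolation=cv2.INTER_CUBIC))
```

```text
Rtop f [ 0.5601 -0.2001  0.028 ]
Rtop b [ 0.7949 -0.279   0.028 ]
Ltop f [ 0.5896 -0.1068  0.028 ]
Ltop m [ 0.6864 -0.1374  0.028 ]
bar a [ 0.6685 -0.166   0.022 ]
bar b [ 0.6581 -0.1974  0.022 ]
stopL right top corner back [ 0.635 -0.132  0.03 ]
stopR back top [ 0.6146 -0.1952  0.03  ]
stopL front [ 0.6239 -0.1287  0.03  ]
stopR front [ 0.6025 -0.1925  0.03  ]
plunger [ 0.641  -0.1357  0.018 ]
tray FL [ 0.7062 -0.1541  0.026 ]
tray FR [ 0.6773 -0.2317  0.026 ]
roof FL [ 0.6846 -0.1362  0.11  ]
roof FR [ 0.6506 -0.233   0.11  ]
roof BR [ 0.7945 -0.274   0.11  ]
shank0 [ 0.4885 -0.2947  0.055 ]
shank1 [ 0.5769 -0.298   0.055 ]
tip [ 0.5765 -0.2967  0.012 ]
```

View pics/s1c.png

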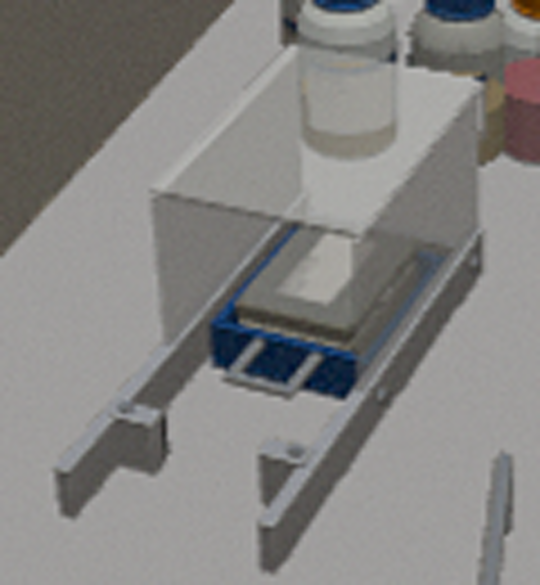

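The close-up shows the tray front with its wire loop at crop (270,385), and the stops at (160,430) and (285,455). The lane yaw is about −18°. Next I'll check how close the centrifuge is.

Run:
```python
from h import *
for n in('scene','side'):
    im,d,c=snap(n); P=cloud(c,d)[d>0]
    for x in np.arange(.28,.62,.03):
        r=[]
        for z0,z1 in((.03,.09),(.09,.16),(.16,.2),(.2,.3)):
            m=(abs(P[:,0]-x)<.015)&(P[:,2]>z0)&(P[:,2]<z1)&(P[:,1]<-.32)&(P[:,1]>-.75)
            r.append((int(m.sum()),round(float(P[m,1].max()),3) if m.sum()>3 else None))
        print(n,round(x,2),r)
```

```text
scene 0.28 [(0, None), (0, None), (0, None), (0, None)]
scene 0.31 [(0, None), (0, None), (0, None), (0, None)]
scene 0.34 [(2185, -0.5), (357, -0.554), (0, None), (0, None)]
scene 0.37 [(2283, -0.423), (2056, -0.475), (0, None), (0, None)]
scene 0.4 [(1147, -0.392), (3175, -0.413), (104, -0.514), (0, None)]
scene 0.43 [(382, -0.386), (1974, -0.397), (946, -0.462), (0, None)]
scene 0.46 [(83, -0.386), (771, -0.395), (2145, -0.431), (0, None)]
scene 0.49 [(0, None), (252, -0.397), (2172, -0.424), (0, None)]
scene 0.52 [(0, None), (53, -0.417), (1969, -0.426), (0, None)]
scene 0.55 [(0, None), (19, -0.428), (1718, -0.432), (0, None)]
scene 0.58 [(0, None), (8, -0.439), (1403, -0.442), (0, None)]
scene 0.61 [(0, None), (1, None), (1106, -0.451), (0, None)]
side 0.28 [(0, None), (0, None), (0, None), (0, None)]
side 0.31 [(0, None), (0, None), (0, None), (0, None)]
side 0.34 [(17, -0.515), (0, None), (0, None), (0, None)]
side 0.37 [(352, -0.432), (456, -0.477), (0, None), (0, None)]
side 0.4 [(183, -0.401), (1384, -0.417), (393, -0.517), (0, None)]
side 0.43 [(6, -0.403), (696, -0.405), (2011, -0.456), (0, None)]
side 0.46 [(0, None), (284, -0.411), (2919, -0.435), (0, None)]
side 0.49 [(0, None), (95, -0.409), (3358, -0.423), (0, None)]
side 0.52 [(0, None), (29, -0.419), (3470, -0.426), (0, None)]
side 0.55 [(0, None), (1, None), (3495, -0.432), (0, None)]
side 0.58 [(0, None), (0, None), (3454, -0.443), (0, None)]
side 0.61 [(0, None), (0, None), (3374, -0.453), (0, None)]
```

Emit:
{"op": "arm_command", "data": {
  "targets": [
    {"x": 0.0,"y": 0.1,"z": 0.06,"rz": -0.05,"claw": 0},
    {"x": 0.41,"y": 0.536,"z": 0.05,"rz": -0.214,"claw": 0},
    {"x": 0.41,"y": 0.536,"z": 0.05,"rz": -0.214,"claw": 0},
    {"x": 0.41,"y": 0.536,"z": 0.05,"rz": -0.214,"claw": 0},
    {"x": 0.41,"y": 0.536,"z": 0.05,"rz": -0.214,"claw": 0},
    {"x": 0.41,"y": 0.536,"z": 0.05,"rz": -0.214,"claw": 0},
    {"x": 0.41,"y": 0.536,"z": 0.05,"rz": -0.214,"claw": 0},
    {"x": 0.41,"y": 0.536,"z": 0.05,"rz": -0.214,"claw": 0},
    {"x": 0.41,"y": 0.536,"z": 0.05,"rz": -0.214,"claw": 0},
    {"x": 0.41,"y": 0.536,"z": 0.05,"rz": -0.214,"claw": 0}
  ],
  "squeeze": 60
}}

```text
schema error: expected keys x, y, z, rx, ry, rz, claw
```

Run:
```python
from h import *
s=robot.read_state(); print(s['t'],s['tool_pos'],s['orientation'],s['force'],s['dq'].round(2))
im,d,c=snap('wrist','w0.png'); P=cloud(c,d); hsv=cv2.cvtColor(im,cv2.COLOR_RGB2HSV)
o=(hsv[...,0]>3)&(hsv[...,0]<18)&(hsv[...,1]>180)&(P[...,2]>.058)&(P[...,2]<.068)
rc=cv2.minAreaRect((P[o][:,:2]*1000).astype(np.float32)); print(o.sum(),rc,P[o].mean(0)); print(c['origin'])
```

```text
0.35 [ 0.21963652 -0.55823247  0.23241101] [-3.08617262e+00 -5.85230736e-01  9.43120238e-05] [ 1.08895624  0.57564407 -0.03333362] [-0. -0. -0. -0.  0. -0.]
0 ((0.0, 0.0), (0.0, 0.0), 0.0) [nan nan nan]
[ 0.28476218 -0.53138512  0.38357551]<stdin>:5: RuntimeWarning: Mean of empty slice.
  ret = um.true_divide(
```

View pics/w0.png

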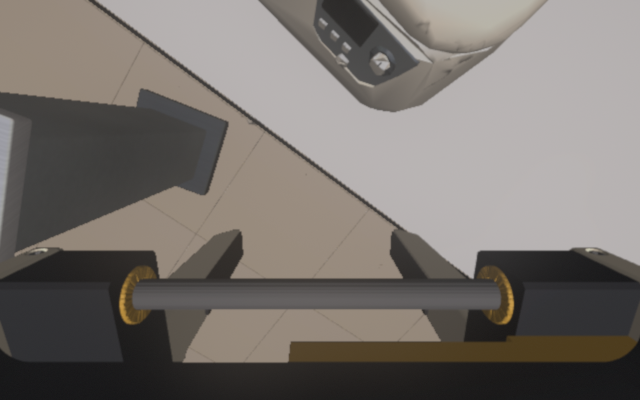

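The move was refused because every row needs all the keys. The wrist image is therefore still the start view, with the fingers in the lower half and the centrifuge at the top.

Emit:
{"op": "arm_command", "data": {
  "targets": [
    {"x": 0.0,"y": 0.08,"z": 0.06,"rx": 0,"ry": 0,"rz": -0.05,"claw": 0},
    {"x": 0.41,"y": 0.536,"z": 0.05,"rx": 0,"ry": 0,"rz": -0.214,"claw": 0},
    {"x": 0.41,"y": 0.536,"z": 0.05,"rx": 0,"ry": 0,"rz": -0.214,"claw": 0},
    {"x": 0.41,"y": 0.536,"z": 0.05,"rx": 0,"ry": 0,"rz": -0.214,"claw": 0},
    {"x": 0.41,"y": 0.536,"z": 0.05,"rx": 0,"ry": 0,"rz": -0.214,"claw": 0},
    {"x": 0.41,"y": 0.536,"z": 0.05,"rx": 0,"ry": 0,"rz": -0.214,"claw": 0},
    {"x": 0.41,"y": 0.536,"z": 0.05,"rx": 0,"ry": 0,"rz": -0.214,"claw": 0},
    {"x": 0.41,"y": 0.536,"z": 0.05,"rx": 0,"ry": 0,"rz": -0.214,"claw": 0},
    {"x": 0.41,"y": 0.536,"z": 0.05,"rx": 0,"ry": 0,"rz": -0.214,"claw": 0},
    {"x": 0.41,"y": 0.536,"z": 0.05,"rx": 0,"ry": 0,"rz": -0.214,"claw": 0}
  ],
  "squeeze": 60
}}

```text
t: 1.23
tool_pos: [0.4273, -0.2867, 0.2579]
orientation: [-3.14, 0.076, -0.002]
force: [-0.5, -0.2, -0.4]
opening: 0.0931
gripper_force: 0.0
```

Run:
```python
from h import *
s=robot.read_state(); print(s['t'],s['tool_pos'],s['orientation'],s['force'],s['dq'].round(2))
im,d,c=snap('wrist','w1.png'); P=cloud(c,d); hsv=cv2.cvtColor(im,cv2.COLOR_RGB2HSV)
o=(hsv[...,0]>3)&(hsv[...,0]<18)&(hsv[...,1]>180)&(P[...,2]>.056)&(P[...,2]<.068)
rc=cv2.minAreaRect((P[o][:,:2]*1000).astype(np.float32)); print(o.sum(),rc,P[o].mean(0)); print(c['origin'])
```

```text
1.2333 [ 0.42734322 -0.2866609   0.25785352] [-3.13955529e+00  7.61376033e-02 -2.20358601e-03] [-0.53481629 -0.20410624 -0.38683574] [-0.08  0.   -0.   -0.04  0.   -0.08]
416 ((421.8004455566406, -288.3355407714844), (9.015962600708008, 95.00916290283203), 87.25497436523438) [ 0.41468518 -0.28756139  0.06093268]
[ 0.49705642 -0.28920509  0.40913255]
```

View pics/w1.png

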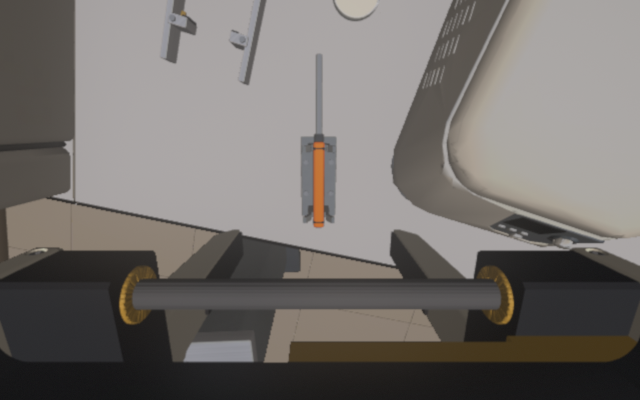

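The wrist view shows the handle at (319,185), running vertical, midway between the fingers. The centrifuge edge is clear on the right at col 395. I'll descend and grip.

Emit:
{"op": "arm_command", "data": {
  "targets": [
    {"x": 0.003,"y": 0.003,"z": -0.08,"rx": 0,"ry": 0,"rz": 0,"claw": 0},
    {"x": 0.003,"y": 0.003,"z": -0.16,"rx": 0,"ry": 0,"rz": 0,"claw": 0},
    {"x": 0.003,"y": 0.003,"z": -0.23,"rx": 0,"ry": 0,"rz": 0,"claw": 0},
    {"x": 0.003,"y": 0.003,"z": -0.3,"rx": 0,"ry": 0,"rz": 0,"claw": 0},
    {"x": 0.003,"y": 0.003,"z": -0.36,"rx": 0,"ry": 0,"rz": 0,"claw": 0},
    {"x": 0.003,"y": 0.003,"z": -0.4,"rx": 0,"ry": 0,"rz": 0,"claw": 0},
    {"x": 0.003,"y": 0.003,"z": -0.42,"rx": 0,"ry": 0,"rz": 0,"claw": 0},
    {"x": 0.003,"y": 0.003,"z": -0.42,"rx": 0,"ry": 0,"rz": 0,"claw": 0},
    {"x": 0.003,"y": 0.003,"z": -0.42,"rx": 0,"ry": 0,"rz": 0,"claw": 150},
    {"x": 0.003,"y": 0.003,"z": -0.42,"rx": 0,"ry": 0,"rz": 0,"claw": 150}
  ],
  "squeeze": 60
}}

```text
t: 2.12
tool_pos: [0.4271, -0.2902, 0.0496]
orientation: [3.139, -0.084, 0.004]
force: [0.9, 0.3, 0.2]
opening: 0.0843
gripper_force: 0.0
```

Run:
```python
from h import *
s=robot.read_state(); print(s['t'],s['tool_pos'],s['orientation'],s['force'],s['opening'],s['dq'].round(2))
im,d,c=snap('wrist','w2.png'); P=cloud(c,d); hsv=cv2.cvtColor(im,cv2.COLOR_RGB2HSV)
o=(hsv[...,0]>3)&(hsv[...,0]<18)&(hsv[...,1]>180)&(P[...,2]>.05)&(P[...,2]<.075)
print(o.sum(),cv2.minAreaRect((P[o][:,:2]*1000).astype(np.float32)),P[o].mean(0))
```

```text
2.1167 [ 0.42710314 -0.29022103  0.0495871 ] [ 3.13858163 -0.08439211  0.00352523] [0.87471796 0.34956027 0.19877914] 0.08432794257299814 [ 0.01 -0.01 -0.    0.   -0.    0.  ]
3176 ((427.79229736328125, -288.27703857421875), (12.396867752075195, 104.47142791748047), 87.0273666381836) [ 0.43726748 -0.28881006  0.06086488]
```

Emit:
{"op": "arm_command", "data": {
  "targets": [
    {"x": 0,"y": 0.003,"z": -0.006,"rx": 0,"ry": 0,"rz": 0,"claw": 200},
    {"x": 0,"y": 0.003,"z": -0.006,"rx": 0,"ry": 0,"rz": 0,"claw": 255},
    {"x": 0,"y": 0.003,"z": -0.006,"rx": 0,"ry": 0,"rz": 0,"claw": 255},
    {"x": 0,"y": 0.003,"z": -0.006,"rx": 0,"ry": 0,"rz": 0,"claw": 255},
    {"x": 0,"y": 0.003,"z": -0.006,"rx": 0,"ry": 0,"rz": 0,"claw": 255},
    {"x": 0,"y": 0.003,"z": -0.006,"rx": 0,"ry": 0,"rz": 0,"claw": 255},
    {"x": 0,"y": 0.003,"z": -0.006,"rx": 0,"ry": 0,"rz": 0,"claw": 255},
    {"x": 0,"y": 0.003,"z": -0.006,"rx": 0,"ry": 0,"rz": 0,"claw": 255},
    {"x": 0,"y": 0.003,"z": -0.006,"rx": 0,"ry": 0,"rz": 0,"claw": 255},
    {"x": 0,"y": 0.003,"z": -0.006,"rx": 0,"ry": 0,"rz": 0,"claw": 255}
  ],
  "squeeze": 60
}}

```text
t: 3.0
tool_pos: [0.4262, -0.2874, 0.0446]
orientation: [3.14, -0.084, -0.0]
force: [0.1, -0.5, -0.5]
opening: 0.0137
gripper_force: 35.3
```

Emit:
{"op": "arm_command", "data": {
  "targets": [
    {"x": 0,"y": 0,"z": 0,"rx": 0,"ry": 0,"rz": 0,"claw": 255},
    {"x": 0,"y": 0,"z": 0,"rx": 0,"ry": 0,"rz": 0,"claw": 255},
    {"x": 0,"y": 0,"z": 0.02,"rx": 0,"ry": 0,"rz": 0,"claw": 255},
    {"x": 0,"y": 0,"z": 0.05,"rx": 0,"ry": 0,"rz": 0,"claw": 255},
    {"x": 0,"y": 0,"z": 0.1,"rx": 0,"ry": 0,"rz": 0,"claw": 255},
    {"x": 0,"y": 0,"z": 0.15,"rx": 0,"ry": 0,"rz": 0,"claw": 255},
    {"x": 0,"y": 0,"z": 0.19,"rx": 0,"ry": 0,"rz": 0,"claw": 255},
    {"x": 0,"y": 0,"z": 0.2,"rx": 0,"ry": 0,"rz": 0,"claw": 255},
    {"x": 0,"y": 0,"z": 0.2,"rx": 0,"ry": 0,"rz": 0,"claw": 255},
    {"x": 0,"y": 0,"z": 0.2,"rx": 0,"ry": 0,"rz": 0,"claw": 255}
  ],
  "squeeze": 60
}}

```text
t: 3.83
tool_pos: [0.4259, -0.2871, 0.144]
orientation: [-3.14, 0.083, 0.001]
force: [-0.9, -1.7, -1.2]
opening: 0.0134
gripper_force: 60.0
```

Run:
```python
from h import *
s=robot.read_state(); print(s['t'],s['tool_pos'],s['orientation'],s['force'],s['opening'],s['gripper_force'])
im,d,c=snap('side','d1.png'); P=cloud(c,d)
w,dw,cw=snap('wrist','w3.png')
a=im[:,:,::-1]
A=cv2.resize(a[120:290,180:440],None,fx=2.6,fy=2.6); cv2.imwrite('pics/d1c.png',A)
B=cv2.resize(w[0:230,60:460,::-1],None,fx=1.95,fy=1.95); cv2.imwrite('pics/w3c.png',B)
```

```text
3.8333 [ 0.42592333 -0.28708333  0.14404663] [-3.14012055e+00  8.34719051e-02  5.56922846e-04] [-0.93527275 -1.71907182 -1.22980056] 0.013354828263841571 59.99805271625519
```

View pics/w3c.png

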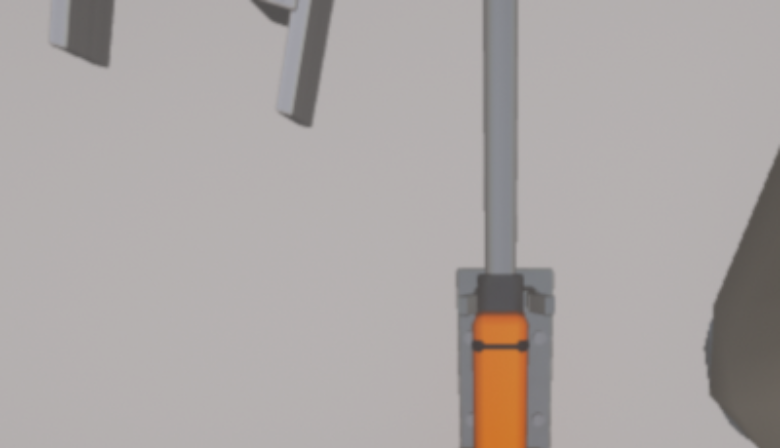

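The tool is held straight (shank at crop col 500), and the cradle has stayed below it. I'll check how far away the cabinet on the left is before moving that way.

Run:
```python
from h import *
im,d,c=snap('scene'); P=cloud(c,d)[d>0]
im,d,c=snap('side'); P=np.vstack([P,cloud(c,d)[d>0]])
for x in np.arange(.3,.75,.05):
    m=(abs(P[:,0]-x)<.025)&(P[:,1]>-.13)&(P[:,1]<.3)
    print(round(x,2),[round(float(P[m&(P[:,2]>a)&(P[:,2]<b),1].min(initial=9)),3) for a,b in((.04,.1),(.1,.2),(.2,.4),(.4,.6))])
```

```text
0.3 [9.0, 9.0, 9.0, 9.0]
0.35 [9.0, 9.0, 9.0, 9.0]
0.4 [9.0, 9.0, 9.0, 9.0]
0.45 [0.037, 0.036, 0.036, 0.036]
0.5 [0.022, 0.021, 0.021, 0.022]
0.55 [0.008, 0.008, 0.008, 0.009]
0.6 [-0.006, -0.006, -0.005, -0.004]
0.65 [-0.019, -0.018, -0.019, -0.018]
0.7 [-0.031, -0.032, -0.033, 9.0]
```

Emit:
{"op": "arm_command", "data": {
  "targets": [
    {"x": 0.03,"y": 0.06,"z": 0,"rx": 0,"ry": 0,"rz": -0.03,"claw": 255},
    {"x": 0.05,"y": 0.13,"z": 0,"rx": 0,"ry": 0,"rz": -0.06,"claw": 255},
    {"x": 0.07,"y": 0.2,"z": 0,"rx": 0,"ry": 0,"rz": -0.09,"claw": 255},
    {"x": 0.09,"y": 0.26,"z": 0,"rx": 0,"ry": 0,"rz": -0.12,"claw": 255},
    {"x": 0.1,"y": 0.31,"z": 0,"rx": 0,"ry": 0,"rz": -0.134,"claw": 255},
    {"x": 0.102,"y": 0.334,"z": 0,"rx": 0,"ry": 0,"rz": -0.134,"claw": 255},
    {"x": 0.102,"y": 0.334,"z": 0,"rx": 0,"ry": 0,"rz": -0.134,"claw": 255},
    {"x": 0.102,"y": 0.334,"z": 0,"rx": 0,"ry": 0,"rz": -0.134,"claw": 255},
    {"x": 0.102,"y": 0.334,"z": 0,"rx": 0,"ry": 0,"rz": -0.134,"claw": 255}
  ],
  "squeeze": 60
}}

```text
t: 4.78
tool_pos: [0.4768, -0.1212, 0.1442]
orientation: [3.101, -0.502, -0.001]
force: [0.0, 0.3, -2.0]
opening: 0.0138
gripper_force: 60.0
```

Run:
```python
from h import *
s=robot.read_state(); print(s['t'],s['tool_pos'],s['orientation'],s['force'],s['opening'],s['gripper_force'],s['dq'].round(3))
w,dw,cw=snap('wrist','w4.png')
B=cv2.resize(w[0:240,150:500,::-1],None,fx=2.2,fy=2.2,interpolation=cv2.INTER_CUBIC); cv2.imwrite('pics/w4c.png',B); np.save('cw4.npy',cw,allow_pickle=True)
```

```text
4.7833 [ 0.47679039 -0.12119549  0.14423178] [ 3.10081262e+00 -5.01779120e-01 -1.10092882e-03] [ 0.04074336  0.28875446 -2.01784051] 0.013814307637318298 59.99791860580444 [-0.014 -0.002 -0.005  0.002  0.001  0.005]
```

View pics/w4c.png

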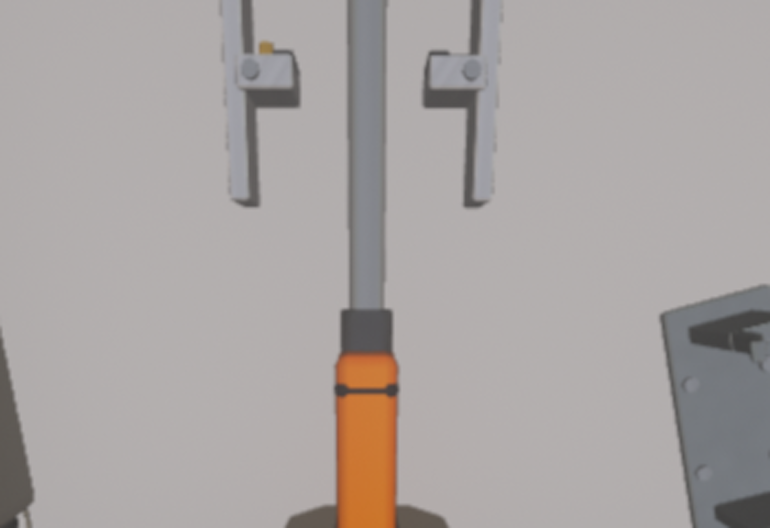

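The wrist view shows the rails symmetric about the shank (col 366) and parallel to it. The stops' back edges are at row 53, and the rail fronts end at row 198.

Run:
```python
from h import *
cw=np.load('cw4.npy',allow_pickle=True).item()
f=lambda x,y,z:plane(cw,150+x/2.2,y/2.2,z)
a,b=f(240,198,.028),f(482,198,.028); a2,b2=f(231,2,.028),f(490,2,.028)
m,m2=(a+b)/2,(a2+b2)/2; u=(m2-m)[:2]; u/=np.linalg.norm(u)
print(m,m2,np.degrees(np.arctan2(u[1],u[0])),np.linalg.norm(a-b))
th=np.arctan2(u[1],u[0]); O=m[:2]+.034*u; v=np.array([-u[1],u[0]])
L=lambda p:((p[:2]-O)@u,(p[:2]-O)@v)
print('O',O,'stops',L(f(270,53,.03)),L(f(453,53,.03)))
s=robot.read_state(); p=s['tool_pos']; R_=cv2.Rodrigues(s['orientation'])[0]; t=R_[:,0]; print('yaw',np.degrees(np.arctan2(t[1],t[0])),'TCP lane',L(p),'tip',L(p+.15*t))
c=robot.get_calibration('side'); g=lambda x,y,z:plane(c,170+x/2.9,120+y/2.9,z)
for q in((473,163,.022),(473,200,.022),(520,135,.026),(518,228,.026)): print(L(g(*q)))
# scene bar: crop (230,380),(293,392) scale4.5 off (225,120)
c=robot.get_calibration('scene')
for x,y,z in((228,378,.022),(293,391,.022),(260,380,.022),(215,322,.026),(356,362,.026)): print('scene',L(plane(c,225+x/4.5,120+y/4.5,z)))
```

```text
[ 0.57366755 -0.15062653  0.028     ] [ 0.63872777 -0.17207754  0.028     ] -18.247909031819383 0.0970916072313861
O [ 0.60595771 -0.16127292] stops (np.float64(0.017026095015547558), np.float64(0.03417567669503603)) (np.float64(0.01697045124737538), np.float64(-0.0348543621951592))
yaw -18.434474051784882 TCP lane (np.float64(-0.1350976353824411), np.float64(-0.002601732380176863)) tip (np.float64(0.01490155835272001), np.float64(-0.0030901575611600083))
(np.float64(0.06086692042903897), np.float64(0.01506461877191218))
(np.float64(0.060826606828763556), np.float64(-0.01795202526284941))
(np.float64(0.09290419703694058), np.float64(0.038231991896841365))
(np.float64(0.08979710287700605), np.float64(-0.044508661414415285))
scene (np.float64(0.057594035726921726), np.float64(0.011874021502207484))
scene (np.float64(0.05952223951876908), np.float64(-0.02028447500416439))
scene (np.float64(0.06162599526539773), np.float64(-0.002578212607172266))
scene (np.float64(0.09097337070698701), np.float64(0.03476892869276793))
scene (np.float64(0.08586953284712447), np.float64(-0.04056074961005664))
```

Emit:
{"op": "arm_command", "data": {
  "targets": [
    {"x": 0,"y": 0,"z": -0.06,"rx": 0,"ry": 0,"rz": 0,"claw": 255},
    {"x": 0,"y": 0,"z": -0.12,"rx": 0,"ry": 0,"rz": 0,"claw": 255},
    {"x": 0,"y": 0,"z": -0.132,"rx": 0,"ry": 0,"rz": 0,"claw": 255},
    {"x": 0.02,"y": -0.006,"z": -0.132,"rx": 0,"ry": 0,"rz": 0,"claw": 255},
    {"x": 0.06,"y": -0.019,"z": -0.132,"rx": 0,"ry": 0,"rz": 0,"claw": 255},
    {"x": 0.1,"y": -0.031,"z": -0.132,"rx": 0,"ry": 0,"rz": 0,"claw": 255},
    {"x": 0.113,"y": -0.035,"z": -0.132,"rx": 0,"ry": 0,"rz": 0,"claw": 255},
    {"x": 0.113,"y": -0.035,"z": -0.132,"rx": 0,"ry": 0,"rz": 0,"claw": 255},
    {"x": 0.113,"y": -0.035,"z": -0.132,"rx": 0,"ry": 0,"rz": 0,"claw": 255}
  ],
  "squeeze": 60
}}

```text
t: 5.58
tool_pos: [0.5332, -0.1382, 0.0787]
orientation: [-3.101, 0.503, 0.001]
force: [-0.6, 0.9, -1.1]
opening: 0.0137
gripper_force: 60.0
```

Run:
```python
from h import *
s=robot.read_state(); print(s['t'],s['tool_pos'],s['orientation'],s['force'],s['wrist_torque'])
a,_,_=snap('scene'); b,_,_=snap('side')
A=cv2.resize(a[150:240,260:350,::-1],(600,600),interpolation=cv2.INTER_CUBIC)
cv2.imwrite('pics/x5.png',A); cv2.imwrite('pics/d5.png',b[:,:,::-1])
```

```text
5.5833 [ 0.5331835  -0.1382476   0.07873719] [-3.10090117e+00  5.03287550e-01  1.46655968e-03] [-0.57884919  0.87496295 -1.10033882] [ 0.06032074  0.09837848 -0.02533972]
```

View pics/x5.png

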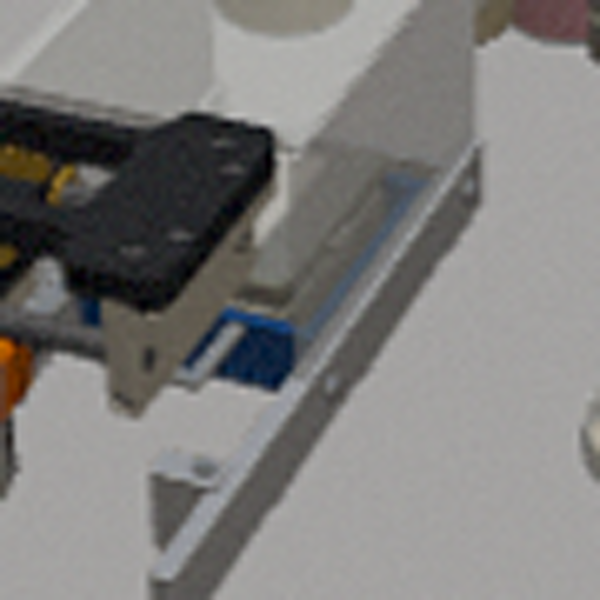

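The gripper hides the hook in the scene view, but the margins are ample (±9 mm). I'll lower it slowly and watch the vertical force.

Emit:
{"op": "arm_command", "data": {
  "targets": [
    {"x": 0,"y": 0,"z": -0.015,"rx": 0,"ry": 0,"rz": 0,"claw": 255},
    {"x": 0,"y": 0,"z": -0.025,"rx": 0,"ry": 0,"rz": 0,"claw": 255},
    {"x": 0,"y": 0,"z": -0.035,"rx": 0,"ry": 0,"rz": 0,"claw": 255},
    {"x": 0,"y": 0,"z": -0.04,"rx": 0,"ry": 0,"rz": 0,"claw": 255},
    {"x": 0,"y": 0,"z": -0.044,"rx": 0,"ry": 0,"rz": 0,"claw": 255},
    {"x": 0,"y": 0,"z": -0.048,"rx": 0,"ry": 0,"rz": 0,"claw": 255},
    {"x": 0,"y": 0,"z": -0.048,"rx": 0,"ry": 0,"rz": 0,"claw": 255}
  ],
  "squeeze": 60
}}

```text
t: 6.27
tool_pos: [0.5334, -0.1378, 0.0542]
orientation: [-3.101, 0.502, 0.001]
force: [-0.7, 0.2, -1.4]
opening: 0.0135
gripper_force: 60.0
```

Run:
```python
from h import *
s=robot.read_state(); print(s['t'],s['tool_pos'],s['orientation'],s['force'],s['wrist_torque'])
b,_,_=snap('side')
cv2.imwrite('pics/d6.png',cv2.resize(b[140:220,270:400,::-1],(780,480),interpolation=cv2.INTER_CUBIC))
for i in range(6):
    snap('side'); s=robot.read_state(); print(s['force'].round(2),s['tool_pos'].round(4))
```

```text
6.2667 [ 0.53342921 -0.13775039  0.05417743] [-3.10107612e+00  5.02249659e-01  9.37914181e-04] [-0.68889418  0.22582491 -1.43866349] [ 0.03858494 -0.02600079 -0.03981811]
[ 0.67 -1.33 -1.51] [ 0.5337 -0.1378  0.0547]
[-0.5   0.15 -1.73] [ 0.5338 -0.1379  0.0548]
[-0.03  0.68 -2.01] [ 0.5339 -0.1379  0.0549]
[ 0.37 -0.49 -1.51] [ 0.5339 -0.1379  0.0549]
[-0.09  0.15 -1.18] [ 0.5339 -0.1379  0.0549]
[-0.11 -0.32 -1.2 ] [ 0.5339 -0.1379  0.0549]
```

No contact with the tip at 22 mm, which is below the top of the bar. I'll lower the rest of the way.

Emit:
{"op": "arm_command", "data": {
  "targets": [
    {"x": 0,"y": 0,"z": -0.008,"rx": 0,"ry": 0,"rz": 0,"claw": 255},
    {"x": 0,"y": 0,"z": -0.016,"rx": 0,"ry": 0,"rz": 0,"claw": 255},
    {"x": 0,"y": 0,"z": -0.024,"rx": 0,"ry": 0,"rz": 0,"claw": 255},
    {"x": 0,"y": 0,"z": -0.024,"rx": 0,"ry": 0,"rz": 0,"claw": 255},
    {"x": 0,"y": 0,"z": -0.024,"rx": 0,"ry": 0,"rz": 0,"claw": 255}
  ],
  "squeeze": 60
}}

```text
t: 7.03
tool_pos: [0.5332, -0.1376, 0.0419]
orientation: [-3.101, 0.502, 0.002]
force: [-0.5, 0.2, -1.2]
opening: 0.0135
gripper_force: 60.0
```

```bash
cat > f.py <<'E'
from h import *
u=np.array([np.cos(np.radians(-18.3)),np.sin(np.radians(-18.3))]); F=[]; T=[]
for i in range(8):
    snap('side'); s=robot.read_state(); F.append(s['force']); T.append(s['wrist_torque'])
F=np.array(F); T=np.array(T); O=np.array([0.60596,-0.16127]); p=s['tool_pos']
v=np.array([-u[1],u[0]]); d=p[:2]-O
print('t',s['t'],'p',p.round(4),'lane',(d@u).round(4),(d@v).round(4),'ori',s['orientation'].round(4),'Fu',(F[:,:2]@u).round(1),(F[:,:2]@u).mean().round(2),'Fv',(F[:,:2]@v).mean().round(2),'Fz',F[:,2].mean().round(2),'T',T.mean(0).round(3),'op',s['opening'])
E
python3 f.py
```

```text
t 7.4333 p [ 0.5338 -0.1379  0.0428] lane -0.0759 -0.0005 ori [ 3.1011e+00 -5.0240e-01  4.0000e-04] Fu [-0.1 -0.3  0.9 -0.3  0.5 -0.2 -0.5 -0.6] -0.07 Fv -0.2 Fz -1.49 T [0.063 0.029 0.004] op 0.013540203051086733
```

Run:
```python
from h import *
b,_,_=snap('side')
cv2.imwrite('pics/d7.png',cv2.resize(b[140:220,270:400,::-1],(780,480),interpolation=cv2.INTER_CUBIC))
```

```text
(no output)
```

View pics/d7.png

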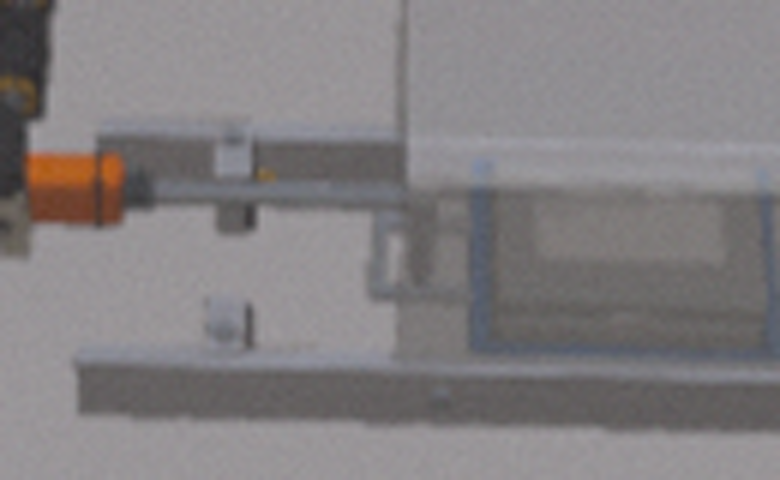

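The side view shows the hook's down-turned part at (422,245), behind the pull bar at (380,260) and inside the opening. I'll pull slowly.

Emit:
{"op": "arm_command", "data": {
  "targets": [
    {"x": -0.0028,"y": 0.0009,"z": 0,"rx": 0,"ry": 0,"rz": 0,"claw": 255},
    {"x": -0.0057,"y": 0.0019,"z": 0,"rx": 0,"ry": 0,"rz": 0,"claw": 255},
    {"x": -0.0085,"y": 0.0028,"z": 0,"rx": 0,"ry": 0,"rz": 0,"claw": 255},
    {"x": -0.0114,"y": 0.0038,"z": 0,"rx": 0,"ry": 0,"rz": 0,"claw": 255},
    {"x": -0.0142,"y": 0.0047,"z": 0,"rx": 0,"ry": 0,"rz": 0,"claw": 255},
    {"x": -0.0171,"y": 0.0057,"z": 0,"rx": 0,"ry": 0,"rz": 0,"claw": 255},
    {"x": -0.0199,"y": 0.0066,"z": 0,"rx": 0,"ry": 0,"rz": 0,"claw": 255},
    {"x": -0.0228,"y": 0.0075,"z": 0,"rx": 0,"ry": 0,"rz": 0,"claw": 255},
    {"x": -0.0256,"y": 0.0085,"z": 0,"rx": 0,"ry": 0,"rz": 0,"claw": 255},
    {"x": -0.0285,"y": 0.0094,"z": 0,"rx": 0,"ry": 0,"rz": 0,"claw": 255}
  ],
  "squeeze": 60
}}

```text
t: 8.32
tool_pos: [0.5195, -0.1332, 0.0428]
orientation: [3.101, -0.502, 0.001]
force: [2.1, -1.8, -2.7]
opening: 0.0137
gripper_force: 60.0
```

```bash
python3 f.py
```

```text
t 8.7167 p [ 0.5193 -0.1331  0.0426] lane -0.0911 -0.0005 ori [-3.1011e+00  5.0240e-01  5.0000e-04] Fu [2.9 2.7 1.1 1.6 0.9 0.9 1.3 0.5] 1.49 Fv -0.18 Fz -1.85 T [-0.039 -0.279 -0.006] op 0.01377401128880044
```

Engaged, with about 2–3 N of drag. Next I'll draw 50 mm.

Emit:
{"op": "arm_command", "data": {
  "targets": [
    {"x": -0.0057,"y": 0.0019,"z": 0,"rx": 0,"ry": 0,"rz": 0,"claw": 255},
    {"x": -0.0142,"y": 0.0047,"z": 0,"rx": 0,"ry": 0,"rz": 0,"claw": 255},
    {"x": -0.0247,"y": 0.0082,"z": 0,"rx": 0,"ry": 0,"rz": 0,"claw": 255},
    {"x": -0.0361,"y": 0.0119,"z": 0,"rx": 0,"ry": 0,"rz": 0,"claw": 255},
    {"x": -0.0475,"y": 0.0157,"z": 0,"rx": 0,"ry": 0,"rz": 0,"claw": 255},
    {"x": -0.0589,"y": 0.0195,"z": 0,"rx": 0,"ry": 0,"rz": 0,"claw": 255},
    {"x": -0.0703,"y": 0.0232,"z": 0,"rx": 0,"ry": 0,"rz": 0,"claw": 255},
    {"x": -0.0807,"y": 0.0267,"z": 0,"rx": 0,"ry": 0,"rz": 0,"claw": 255},
    {"x": -0.0892,"y": 0.0295,"z": 0,"rx": 0,"ry": 0,"rz": 0,"claw": 255},
    {"x": -0.0949,"y": 0.0314,"z": 0,"rx": 0,"ry": 0,"rz": 0,"claw": 255}
  ],
  "squeeze": 60
}}

```text
t: 9.55
tool_pos: [0.4714, -0.1172, 0.0427]
orientation: [-3.101, 0.502, 0.0]
force: [3.8, -0.2, -3.2]
opening: 0.0134
gripper_force: 60.0
```

```bash
python3 f.py
```

```text
t 9.95 p [ 0.4717 -0.1174  0.0424] lane -0.1412 -0.0005 ori [-3.101e+00  5.023e-01  1.300e-03] Fu [ 1.8  0.1  1.3 -0.1  0.4 -0.6 -0.1 -0.5] 0.28 Fv -0.12 Fz -1.45 T [ 0.033 -0.027 -0.   ] op 0.013852884589113193
```

Emit:
{"op": "arm_command", "data": {
  "targets": [
    {"x": -0.0019,"y": 0.0006,"z": 0,"rx": 0,"ry": 0,"rz": 0,"claw": 255},
    {"x": -0.0038,"y": 0.0013,"z": 0,"rx": 0,"ry": 0,"rz": 0,"claw": 255},
    {"x": -0.0057,"y": 0.0019,"z": 0,"rx": 0,"ry": 0,"rz": 0,"claw": 255},
    {"x": -0.0076,"y": 0.0025,"z": 0,"rx": 0,"ry": 0,"rz": 0,"claw": 255},
    {"x": -0.0095,"y": 0.0031,"z": 0,"rx": 0,"ry": 0,"rz": 0,"claw": 255},
    {"x": -0.0114,"y": 0.0038,"z": 0,"rx": 0,"ry": 0,"rz": 0,"claw": 255},
    {"x": -0.0133,"y": 0.0044,"z": 0,"rx": 0,"ry": 0,"rz": 0,"claw": 255},
    {"x": -0.0152,"y": 0.005,"z": 0,"rx": 0,"ry": 0,"rz": 0,"claw": 255}
  ],
  "squeeze": 60
}}

```text
t: 10.62
tool_pos: [0.4644, -0.115, 0.0427]
orientation: [3.101, -0.502, 0.0]
force: [2.9, -0.7, -1.7]
opening: 0.0136
gripper_force: 60.0
```

```bash
python3 f.py
```

```text
t 11.0167 p [ 0.4643 -0.1149  0.0426] lane -0.1491 -0.0005 ori [-3.1011e+00  5.0240e-01  4.0000e-04] Fu [3.5 3.  2.7 1.8 2.8 2.6 2.2 2.3] 2.6 Fv 0.3 Fz -2.08 T [-0.053 -0.274 -0.003] op 0.013675746514702896
```

Emit:
{"op": "arm_command", "data": {
  "targets": [
    {"x": -0.001,"y": 0.0003,"z": 0,"rx": 0,"ry": 0,"rz": 0,"claw": 255},
    {"x": -0.0019,"y": 0.0006,"z": 0,"rx": 0,"ry": 0,"rz": 0,"claw": 255},
    {"x": -0.0028,"y": 0.0009,"z": 0,"rx": 0,"ry": 0,"rz": 0,"claw": 255},
    {"x": -0.0038,"y": 0.0013,"z": 0,"rx": 0,"ry": 0,"rz": 0,"claw": 255},
    {"x": -0.0047,"y": 0.0016,"z": 0,"rx": 0,"ry": 0,"rz": 0,"claw": 255},
    {"x": -0.0057,"y": 0.0019,"z": 0,"rx": 0,"ry": 0,"rz": 0,"claw": 255}
  ],
  "squeeze": 60
}}

```text
t: 11.52
tool_pos: [0.4616, -0.114, 0.0427]
orientation: [3.101, -0.502, 0.0]
force: [3.2, -1.1, -3.5]
opening: 0.0138
gripper_force: 60.0
```

```bash
python3 f.py
```

```text
t 11.9167 p [ 0.4614 -0.114   0.0426] lane -0.1521 -0.0005 ori [-3.1011e+00  5.0230e-01  3.0000e-04] Fu [3.3 2.  2.8 3.1 3.2 3.  2.  3. ] 2.79 Fv 0.09 Fz -2.52 T [-0.071 -0.373  0.006] op 0.013086525071417294
```

Emit:
{"op": "arm_command", "data": {
  "targets": [
    {"x": -0.001,"y": 0.0003,"z": 0,"rx": 0,"ry": 0,"rz": 0,"claw": 255},
    {"x": -0.0019,"y": 0.0006,"z": 0,"rx": 0,"ry": 0,"rz": 0,"claw": 255},
    {"x": -0.0028,"y": 0.0009,"z": 0,"rx": 0,"ry": 0,"rz": 0,"claw": 255},
    {"x": -0.0038,"y": 0.0013,"z": 0,"rx": 0,"ry": 0,"rz": 0,"claw": 255}
  ],
  "squeeze": 60
}}

```text
t: 12.25
tool_pos: [0.4601, -0.1135, 0.0429]
orientation: [3.101, -0.502, 0.002]
force: [7.6, -1.5, -3.7]
opening: 0.0135
gripper_force: 60.0
```

```bash
python3 f.py
```

```text
t 12.65 p [ 0.4602 -0.1136  0.0429] lane -0.1534 -0.0005 ori [ 3.1009e+00 -5.0240e-01  2.0000e-03] Fu [5.4 6.8 4.8 5.8 6.1 4.5 6.8 6.4] 5.82 Fv -0.08 Fz -4.0 T [-0.182 -0.71   0.019] op 0.013623235829059907
```

Emit:
{"op": "arm_command", "data": {
  "targets": [
    {"x": -0.001,"y": 0.0003,"z": 0,"rx": 0,"ry": 0,"rz": 0,"claw": 255},
    {"x": -0.001,"y": 0.0003,"z": 0,"rx": 0,"ry": 0,"rz": 0,"claw": 255}
  ],
  "squeeze": 60
}}

```text
t: 12.82
tool_pos: [0.4601, -0.1136, 0.0431]
orientation: [3.101, -0.502, 0.004]
force: [7.4, -2.3, -4.5]
opening: 0.0135
gripper_force: 60.0
```

```bash
python3 f.py
```

```text
t 13.2167 p [ 0.4601 -0.1136  0.043 ] lane -0.1535 -0.0005 ori [ 3.1008 -0.5024  0.0035] Fu [8.3 8.3 8.2 7.8 8.  8.5 8.  7.6] 8.09 Fv -0.41 Fz -4.98 T [-0.254 -0.937 -0.005] op 0.013489672045174868
```

Emit:
{"op": "arm_command", "data": {
  "targets": [
    {"x": 0,"y": 0,"z": -0.001,"rx": 0,"ry": 0,"rz": 0,"claw": 255},
    {"x": -0.001,"y": 0.0003,"z": -0.0014,"rx": 0,"ry": 0,"rz": 0,"claw": 255},
    {"x": -0.001,"y": 0.0003,"z": -0.0014,"rx": 0,"ry": 0,"rz": 0,"claw": 255}
  ],
  "squeeze": 60
}}

```text
t: 13.47
tool_pos: [0.4599, -0.1135, 0.0426]
orientation: [3.101, -0.502, 0.005]
force: [8.6, -2.4, -4.2]
opening: 0.0138
gripper_force: 60.0
```

```bash
python3 f.py
```

```text
t 13.8667 p [ 0.46   -0.1135  0.0426] lane -0.1536 -0.0005 ori [ 3.1006 -0.5024  0.0048] Fu [8.8 8.2 8.2 9.3 8.6 8.4 8.4 8.8] 8.57 Fv 0.1 Fz -4.33 T [-0.308 -1.117  0.015] op 0.013163849731389529
```

Emit:
{"op": "arm_command", "data": {
  "targets": [
    {"x": -0.001,"y": 0.0003,"z": 0,"rx": 0,"ry": 0,"rz": 0,"claw": 255},
    {"x": -0.0015,"y": 0.0005,"z": 0,"rx": 0,"ry": 0,"rz": 0,"claw": 255},
    {"x": -0.0015,"y": 0.0005,"z": 0,"rx": 0,"ry": 0,"rz": 0,"claw": 255}
  ],
  "squeeze": 60
}}

```text
t: 14.12
tool_pos: [0.4599, -0.1135, 0.0429]
orientation: [3.1, -0.502, 0.007]
force: [10.6, -2.6, -5.7]
opening: 0.0133
gripper_force: 60.0
```

```bash
python3 f.py
```

```text
t 14.5167 p [ 0.4599 -0.1135  0.0429] lane -0.1537 -0.0005 ori [ 3.1004 -0.5024  0.0073] Fu [11.3 10.8 11.3 10.7 12.  11.6 11.1 11.1] 11.24 Fv 0.14 Fz -5.77 T [-0.42  -1.472  0.01 ] op 0.013353158546381229
```

Emit:
{"op": "arm_command", "data": {
  "targets": [
    {"x": -0.0003,"y": 0.0001,"z": 0,"rx": 0,"ry": 0,"rz": 0,"claw": 255},
    {"x": -0.0003,"y": 0.0001,"z": 0,"rx": 0,"ry": 0,"rz": 0,"claw": 255},
    {"x": -0.0003,"y": 0.0001,"z": 0,"rx": 0,"ry": 0,"rz": 0,"claw": 255},
    {"x": -0.0003,"y": 0.0001,"z": 0,"rx": 0,"ry": 0,"rz": 0,"claw": 255},
    {"x": -0.0003,"y": 0.0001,"z": 0,"rx": 0,"ry": 0,"rz": 0,"claw": 255},
    {"x": -0.0003,"y": 0.0001,"z": 0,"rx": 0,"ry": 0,"rz": 0,"claw": 255},
    {"x": -0.0003,"y": 0.0001,"z": 0,"rx": 0,"ry": 0,"rz": 0,"claw": 255},
    {"x": -0.0003,"y": 0.0001,"z": 0,"rx": 0,"ry": 0,"rz": 0,"claw": 255},
    {"x": -0.0003,"y": 0.0001,"z": 0,"rx": 0,"ry": 0,"rz": 0,"claw": 255},
    {"x": -0.0003,"y": 0.0001,"z": 0,"rx": 0,"ry": 0,"rz": 0,"claw": 255}
  ],
  "squeeze": 60
}}

```text
t: 15.35
tool_pos: [0.4599, -0.1135, 0.0429]
orientation: [3.1, -0.502, 0.008]
force: [10.7, -3.7, -6.2]
opening: 0.0135
gripper_force: 60.0
```

```bash
python3 f.py
python3 - <<'E'
from h import *
c=robot.get_calibration('scene'); im,d=robot.read_camera('scene'); P=cloud(c,d); hsv=cv2.cvtColor(im,cv2.COLOR_RGB2HSV)
b=(hsv[...,0]>98)&(hsv[...,0]<125)&(hsv[...,1]>120)&(d>0)&(P[...,0]>.5)&(P[...,0]<.8)&(P[...,1]>-.35)&(P[...,1]<-.05)&(P[...,2]<.05)
Q=P[b]; th=np.radians(-18.3); u=np.array([np.cos(th),np.sin(th)]);v=np.array([-u[1],u[0]]); O=np.array([.60596,-.16127])
q=(Q[:,:2]-O); X=q@u;Y=q@v
for lo,hi in((-.045,-.03),(-.03,-.015),(-.015,0),(0,.015),(.015,.03),(.03,.045)):
    m=(Y>lo)&(Y<hi); print(lo,m.sum(),np.percentile(X[m],[2,10,50]).round(4) if m.sum()>3 else '')
E
```

```text
t 15.75 p [ 0.4599 -0.1136  0.0429] lane -0.1537 -0.0006 ori [ 3.1003 -0.5025  0.0077] Fu [12.1 11.8 11.6 12.8 11.6 11.5 11.9 12.3] 11.96 Fv 0.16 Fz -6.24 T [-0.428 -1.556  0.033] op 0.013608207904902078
-0.045 41 [0.0231 0.0277 0.0509]
-0.03 8 [0.0059 0.0141 0.0203]
-0.015 0 
0 0 
0.015 9 [0.0191 0.0192 0.0212]
0.03 40 [0.0233 0.028  0.0403]
```

Held at about 12 N, with the carrier front level on both sides. Next I'll release by moving 8 mm forward, inside the 27 mm opening, and then lift.

Emit:
{"op": "arm_command", "data": {
  "targets": [
    {"x": 0.001,"y": -0.0003,"z": 0,"rx": 0,"ry": 0,"rz": 0,"claw": 255},
    {"x": 0.003,"y": -0.001,"z": 0,"rx": 0,"ry": 0,"rz": 0,"claw": 255},
    {"x": 0.005,"y": -0.0016,"z": 0,"rx": 0,"ry": 0,"rz": 0,"claw": 255},
    {"x": 0.007,"y": -0.0023,"z": 0,"rx": 0,"ry": 0,"rz": 0,"claw": 255},
    {"x": 0.009,"y": -0.003,"z": 0,"rx": 0,"ry": 0,"rz": 0,"claw": 255},
    {"x": 0.011,"y": -0.0036,"z": 0,"rx": 0,"ry": 0,"rz": 0,"claw": 255},
    {"x": 0.013,"y": -0.0043,"z": 0,"rx": 0,"ry": 0,"rz": 0,"claw": 255},
    {"x": 0.0152,"y": -0.005,"z": 0,"rx": 0,"ry": 0,"rz": 0,"claw": 255},
    {"x": 0.0152,"y": -0.005,"z": 0,"rx": 0,"ry": 0,"rz": 0,"claw": 255}
  ],
  "squeeze": 60
}}

```text
t: 16.55
tool_pos: [0.4654, -0.1152, 0.0419]
orientation: [-3.101, 0.502, 0.0]
force: [-0.3, 0.1, -1.6]
opening: 0.0136
gripper_force: 60.0
```

```bash
python3 f.py
```

```text
t 16.95 p [ 0.4653 -0.1152  0.042 ] lane -0.148 -0.0005 ori [ 3.1012 -0.5023  0.    ] Fu [-1.1 -0.4  0.1 -0.1 -0.4 -0.3  0.4  0.5] -0.18 Fv -0.02 Fz -1.29 T [0.063 0.03  0.014] op 0.013206851064616559
```

Emit:
{"op": "arm_command", "data": {
  "targets": [
    {"x": 0,"y": 0,"z": 0.01,"rx": 0,"ry": 0,"rz": 0,"claw": 255},
    {"x": 0,"y": 0,"z": 0.03,"rx": 0,"ry": 0,"rz": 0,"claw": 255},
    {"x": 0,"y": 0,"z": 0.05,"rx": 0,"ry": 0,"rz": 0,"claw": 255},
    {"x": 0,"y": 0,"z": 0.08,"rx": 0,"ry": 0,"rz": 0,"claw": 255},
    {"x": 0,"y": 0,"z": 0.12,"rx": 0,"ry": 0,"rz": 0,"claw": 255},
    {"x": 0,"y": 0,"z": 0.16,"rx": 0,"ry": 0,"rz": 0,"claw": 255},
    {"x": 0,"y": 0,"z": 0.19,"rx": 0,"ry": 0,"rz": 0,"claw": 255},
    {"x": 0,"y": 0,"z": 0.204,"rx": 0,"ry": 0,"rz": 0,"claw": 255},
    {"x": 0,"y": 0,"z": 0.204,"rx": 0,"ry": 0,"rz": 0,"claw": 255}
  ],
  "squeeze": 60
}}

```text
t: 17.7
tool_pos: [0.467, -0.1158, 0.147]
orientation: [3.1, -0.502, 0.008]
force: [-0.2, 0.4, -1.8]
opening: 0.0139
gripper_force: 60.0
```

```bash
cat > g.py <<'E'
from h import *
s=robot.read_state(); im,d,c=snap('wrist'); P=cloud(c,d); hsv=cv2.cvtColor(im,cv2.COLOR_RGB2HSV)
print(s['t'],s['tool_pos'],s['orientation'],s['dq'].round(3))
tp=s['tool_pos']; R_=cv2.Rodrigues(s['orientation'])[0]
Q=(P-tp)@R_   # tool frame: x along tool, y across, z down
o=(hsv[...,0]>3)&(hsv[...,0]<18)&(hsv[...,1]>150)&(d>0)&(abs(Q[...,1])<.02)&(Q[...,2]<.03)&(Q[...,0]>.02)
q=Q[o]; t=q[q[:,2]<np.percentile(q[:,2],60)]
print('handle front end x',np.percentile(q[:,0],99).round(4),'y',np.median(q[:,1]).round(4),'slope z/x',np.polyfit(t[:,0],t[:,2],1).round(4))
k=(d>0)&(abs(Q[...,1])<.012)&(Q[...,2]<.03)&(Q[...,0]>.075)&(Q[...,0]<.145)&(Q[...,2]>-.03)
q=Q[k]; print('shank',k.sum(),np.polyfit(q[:,0],q[:,2],1).round(4),np.polyfit(q[:,0],q[:,1],1).round(4))
E
python3 g.py
```

```text
17.7 [ 0.4670005  -0.11584287  0.14702263] [ 3.1002315  -0.50219316  0.00784117] [ 0.001  0.031  0.043  0.    -0.034 -0.001]
handle front end x 0.0538 y -0.0008 slope z/x [ 0.4798 -0.0379]
shank 1971 [ 0.0047 -0.0091] [-0.0027 -0.0004]
```

The tool is still straight in the grip. I'll carry it back above the cradle.

Emit:
{"op": "arm_command", "data": {
  "targets": [
    {"x": -0.01,"y": -0.04,"z": 0,"rx": 0,"ry": 0,"rz": 0.03,"claw": 255},
    {"x": -0.03,"y": -0.11,"z": 0,"rx": 0,"ry": 0,"rz": 0.06,"claw": 255},
    {"x": -0.05,"y": -0.18,"z": 0,"rx": 0,"ry": 0,"rz": 0.09,"claw": 255},
    {"x": -0.065,"y": -0.25,"z": 0,"rx": 0,"ry": 0,"rz": 0.12,"claw": 255},
    {"x": -0.075,"y": -0.31,"z": 0,"rx": 0,"ry": 0,"rz": 0.134,"claw": 255},
    {"x": -0.0786,"y": -0.3456,"z": 0,"rx": 0,"ry": 0,"rz": 0.134,"claw": 255},
    {"x": -0.0786,"y": -0.3456,"z": 0,"rx": 0,"ry": 0,"rz": 0.134,"claw": 255},
    {"x": -0.0786,"y": -0.3456,"z": 0,"rx": 0,"ry": 0,"rz": 0.134,"claw": 255},
    {"x": -0.0786,"y": -0.3456,"z": 0,"rx": 0,"ry": 0,"rz": 0.134,"claw": 255},
    {"x": -0.0786,"y": -0.3456,"z": 0,"rx": 0,"ry": 0,"rz": 0.134,"claw": 255}
  ],
  "squeeze": 60
}}

```text
t: 18.58
tool_pos: [0.4259, -0.2868, 0.1432]
orientation: [-3.139, 0.082, 0.002]
force: [-0.2, 1.0, -1.9]
opening: 0.0135
gripper_force: 60.0
```

```bash
sleep 0; python3 g.py
python3 - <<'E'
from h import *
s=robot.read_state(); print(s['tool_pos'],s['orientation'])
for n in('scene','wrist'):
    im,d,c=snap(n); P=cloud(c,d); 
    # cradle fork tops z .055-.066 grey near (.426,-.2885)
    m=(d>0)&(P[...,2]>.05)&(P[...,2]<.068)&(abs(P[...,0]-.43)<.09)&(abs(P[...,1]+.289)<.035)
    p=P[m]; print(n,len(p)); 
    for lo,hi in((.36,.41),(.44,.5)):
        q=p[(p[:,0]>lo)&(p[:,0]<hi)]
        if len(q)>5: print(np.percentile(q,[3,50,97],axis=0).round(4).tolist())
    b=(d>0)&(P[...,2]>.003)&(P[...,2]<.03)&(abs(P[...,0]-.43)<.09)&(abs(P[...,1]+.289)<.045); p=P[b]
    if len(p)>20: print('base',cv2.minAreaRect((p[:,:2]*1000).astype(np.float32)))
E
```

```text
18.5833 [ 0.42589312 -0.2867546   0.14316685] [-3.13935392e+00  8.21612379e-02  1.59299677e-03] [ 0.007 -0.008 -0.004 -0.002  0.    -0.004]
handle front end x 0.0541 y -0.001 slope z/x [ 0.4568 -0.037 ]
shank 1979 [ 0.0047 -0.0091] [-0.0019 -0.0007]
[ 0.42608449 -0.28679125  0.14342836] [-3.13975976e+00  8.15261438e-02  9.68255160e-04]
scene 130
[[0.3771, -0.3054, 0.0508], [0.3799, -0.2764, 0.0592], [0.3868, -0.2673, 0.0647]]
[[0.466, -0.3097, 0.0525], [0.4686, -0.3064, 0.0595], [0.4739, -0.3016, 0.0646]]
base ((425.380615234375, -288.6383056640625), (49.931575775146484, 117.33616638183594), 86.98796844482422)
wrist 240
[[0.4685, -0.3107, 0.0523], [0.4727, -0.3017, 0.0618], [0.4771, -0.2713, 0.0643]]
base ((436.37847900390625, -289.1024169921875), (49.793636322021484, 98.20038604736328), 87.27693176269531)
```

The cradle centre is at (0.4254, −0.2886). I'll shift −1.8 mm in y and lower.

Emit:
{"op": "arm_command", "data": {
  "targets": [
    {"x": 0,"y": -0.0036,"z": -0.03,"rx": 0,"ry": 0,"rz": 0,"claw": 255},
    {"x": 0,"y": -0.0036,"z": -0.08,"rx": 0,"ry": 0,"rz": 0,"claw": 255},
    {"x": 0,"y": -0.0036,"z": -0.12,"rx": 0,"ry": 0,"rz": 0,"claw": 255},
    {"x": 0,"y": -0.0036,"z": -0.145,"rx": 0,"ry": 0,"rz": 0,"claw": 255},
    {"x": 0,"y": -0.0036,"z": -0.16,"rx": 0,"ry": 0,"rz": 0,"claw": 255},
    {"x": 0,"y": -0.0036,"z": -0.172,"rx": 0,"ry": 0,"rz": 0,"claw": 255},
    {"x": 0,"y": -0.0036,"z": -0.182,"rx": 0,"ry": 0,"rz": 0,"claw": 255},
    {"x": 0,"y": -0.0036,"z": -0.19,"rx": 0,"ry": 0,"rz": 0,"claw": 255},
    {"x": 0,"y": -0.0036,"z": -0.195,"rx": 0,"ry": 0,"rz": 0,"claw": 255},
    {"x": 0,"y": -0.0036,"z": -0.195,"rx": 0,"ry": 0,"rz": 0,"claw": 255}
  ],
  "squeeze": 60
}}

```text
t: 19.57
tool_pos: [0.4261, -0.2899, 0.0465]
orientation: [3.14, -0.084, 0.0]
force: [0.1, 0.3, -0.7]
opening: 0.0138
gripper_force: 60.0
```

```bash
python3 f.py
```

```text
t 19.9667 p [ 0.4262 -0.29    0.0467] lane -0.1303 -0.1786 ori [ 3.1402e+00 -8.3500e-02  6.0000e-04] Fu [-0.2  0.2 -0.3  0.8 -0.2 -0.   0.8 -0.1] 0.12 Fv 0.17 Fz -1.32 T [0.045 0.011 0.007] op 0.013759307350764458
```

Emit:
{"op": "arm_command", "data": {
  "targets": [
    {"x": 0,"y": 0.001,"z": -0.002,"rx": 0,"ry": 0,"rz": 0,"claw": 255},
    {"x": 0,"y": 0.001,"z": -0.004,"rx": 0,"ry": 0,"rz": 0,"claw": 255},
    {"x": 0,"y": 0.001,"z": -0.004,"rx": 0,"ry": 0,"rz": 0,"claw": 255},
    {"x": 0,"y": 0.001,"z": -0.004,"rx": 0,"ry": 0,"rz": 0,"claw": 190},
    {"x": 0,"y": 0.001,"z": -0.004,"rx": 0,"ry": 0,"rz": 0,"claw": 100},
    {"x": 0,"y": 0.001,"z": -0.004,"rx": 0,"ry": 0,"rz": 0,"claw": 0},
    {"x": 0,"y": 0.001,"z": -0.004,"rx": 0,"ry": 0,"rz": 0,"claw": 0},
    {"x": 0,"y": 0.001,"z": -0.004,"rx": 0,"ry": 0,"rz": 0,"claw": 0},
    {"x": 0,"y": 0.001,"z": -0.004,"rx": 0,"ry": 0,"rz": 0,"claw": 0},
    {"x": 0,"y": 0.001,"z": -0.004,"rx": 0,"ry": 0,"rz": 0,"claw": 0}
  ],
  "squeeze": 10
}}

```text
t: 20.8
tool_pos: [0.426, -0.2893, 0.0444]
orientation: [-3.14, 0.084, 0.0]
force: [-0.4, -0.3, -0.2]
opening: 0.0564
gripper_force: 0.0
```

Emit:
{"op": "arm_command", "data": {
  "targets": [
    {"x": 0,"y": 0,"z": 0,"rx": 0,"ry": 0,"rz": 0,"claw": 0},
    {"x": 0,"y": 0,"z": 0,"rx": 0,"ry": 0,"rz": 0,"claw": 0},
    {"x": 0,"y": 0,"z": 0.03,"rx": 0,"ry": 0,"rz": 0,"claw": 0},
    {"x": 0,"y": 0,"z": 0.1,"rx": 0,"ry": 0,"rz": 0,"claw": 0},
    {"x": 0,"y": 0,"z": 0.18,"rx": 0,"ry": 0,"rz": 0,"claw": 0},
    {"x": 0,"y": 0,"z": 0.26,"rx": 0,"ry": 0,"rz": 0,"claw": 0},
    {"x": 0,"y": 0,"z": 0.34,"rx": 0,"ry": 0,"rz": 0,"claw": 0},
    {"x": 0,"y": 0,"z": 0.4,"rx": 0,"ry": 0,"rz": 0,"claw": 0},
    {"x": 0,"y": 0,"z": 0.42,"rx": 0,"ry": 0,"rz": 0,"claw": 0},
    {"x": 0,"y": 0,"z": 0.42,"rx": 0,"ry": 0,"rz": 0,"claw": 0}
  ],
  "squeeze": 10
}}

```text
t: 21.63
tool_pos: [0.4275, -0.2906, 0.2584]
orientation: [3.136, -0.083, 0.008]
force: [-0.5, 0.4, 0.3]
opening: 0.0928
gripper_force: 0.0
```

Run:
```python
from h import *
O=np.array([.60596,-.16127]);th=np.radians(-18.3);u=np.array([np.cos(th),np.sin(th)]);v=np.array([-u[1],u[0]])
for n in('scene','side','wrist'):
    im,d,c=snap(n); P=cloud(c,d); hsv=cv2.cvtColor(im,cv2.COLOR_RGB2HSV)
    o=(hsv[...,0]>3)&(hsv[...,0]<18)&(hsv[...,1]>180)&(d>0)&(P[...,2]>.04)&(P[...,2]<.075)&(abs(P[...,1]+.29)<.05)&(abs(P[...,0]-.426)<.09)
    if o.sum(): print(n,o.sum(),cv2.minAreaRect((P[o][:,:2]*1000).astype(np.float32)),np.percentile(P[o][:,2],[50,95]).round(4))
    if n!='wrist':
        X=(P[...,:2]-O)@u; Y=(P[...,:2]-O)@v
        if n=='scene':
            b=(hsv[...,0]>98)&(hsv[...,0]<125)&(hsv[...,1]>120)&(d>0)&(abs(Y)<.048)&(X>-.05)&(X<.2)&(P[...,2]<.05)
            for lo,hi in((-.045,-.02),(-.02,.02),(.02,.045)):
                m=b&(Y>lo)&(Y<hi); print(lo,m.sum(),np.percentile(X[m],[2,10,30]).round(4) if m.sum()>3 else '')
        else:
            m=(d>0)&(abs(Y)<.012)&(X>-.06)&(X<.015)&(P[...,2]>.01)&(P[...,2]<.035); print('bar',m.sum(),np.percentile(X[m],[5,50,95]).round(4) if m.sum() else '')
s=robot.read_state(); print(s['t'],s['tool_pos'],s['dq'].round(3),s['force'])
```

```text
scene 492 ((424.4918518066406, -288.9285888671875), (13.646445274353027, 110.1004638671875), 87.0622787475586) [0.0607 0.0625]
-0.045 46 [0.0201 0.0236 0.0342]
-0.02 126 [0.0177 0.0185 0.0196]
0.02 56 [0.0189 0.0203 0.026 ]
side 324 ((426.0926208496094, -290.3836364746094), (11.790295600891113, 105.93852996826172), 86.7657241821289) [0.062  0.0643]
bar 36 [-0.0126 -0.0089  0.0103]
wrist 457 ((419.3039245605469, -288.35858154296875), (8.956149101257324, 89.8626708984375), 86.91014862060547) [0.061  0.0621]
21.7833 [ 0.4253048  -0.28877758  0.25218458] [-0.002  0.013  0.017  0.002  0.002 -0.   ] [-0.46900018 -0.42019306 -0.51700496]
```

```bash
python3 -c "
from plant import robot
print(robot.close_job())"
```

```text
the job is handed in; nothing more can be done
None
```

I handed the job in at about 22 s. The carrier was pulled against both front stops and held for over a second at about 12 N pull (about 13 N total hook force). I unhooked it without pushing it back and laid the hook in the cradle; the camera check at the end agreed, but I saw no verdict.

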